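# Push the label holder behind the rail lip of the desk riser and hold it home

### The arm

A 6-joint arm with a two-finger parallel gripper is mounted at the origin on a cart in front of the work surface, level with it; the furniture and walls round the work are solid. World frame = base frame: x ahead of the robot, y to its left, z up, the work surface at z = 0. Lengths are in m, angles in rad, forces in N, time in s.
With the tool pointing down it reaches from about 0.375 to 0.975 m from the base axis. Payload 3.8 kg.
Tool frame: the origin (TCP) lies where the fingers leave the gripper's body, on its centre line; the fingertips stand 73 mm ahead of it and the grasp point (between the pads) lies 54 mm ahead of it; z points along the fingers, y is the line along which they close (so a half turn about z gives the same grasp; the last joint's range is limited). The gripper opens to 85 mm and grips with 20 to 120 N. Pads are 22 mm wide; open, the fingers measure 114 mm over their backs; the gripper's body (76 mm by 85 mm) begins 54 mm behind the grasp point. The pads swing forward as they close: fully open they stand 13 mm farther back than shut.
Start: joints at [-1.369, 0.264, 1.604, -0, 1.274, -0.037], TCP at [0.16, -0.656, 0.304] pointing down, gripper open.
Joint ranges: [-2.63, 2.63], [-0.94, 2.18], [0.31, 2.57], [-1.31, 4.45], [0, 2.66], [-2.55, 2.55]. Speed limits (rad/s): [2.57, 2.57, 3.14, 3.14, 3.14, 3.14].

### API

Orientations are given as a rotation vector (axis times angle).
In Python, from workcell import read_state, viewer, bot gives the robot as it stands.
- The arm moves only by the tool jog_arm, never from a script. Its argument "increments" is a list that holds one entry, the list of rows, each a list of 7 numbers: the shift along the tool's x, y, z in units of 30 mm (1.0 is 30 mm), then the turn, a rotation vector about the tool's x, y, z in units of 6 degrees (1.0 is 6 degrees), then the opening, from -1 (shut) to 1 (fully open). A call has exactly 5 rows; each row shifts and turns the commanded pose from where the row before left it, along the tool's axes as they then stand; what a row does not reach is not made up. A row lasts 1/12 s, in which the tool goes at most 41.7 mm and 7.16 degrees, less where a joint would pass 70% of its speed; a pose out of reach is approached as far as the arm can. A call is refused whole if a number of a shift passes 1 or a number of a turn 1, either way. A call with a gripper value outside its range is refused whole. The fingers move at their own pace and stop on an object; "force" is the grip in N (left out, the last holds). Time passes only in rows, so rows that do not move let the fingers close, or fill a call up. It gives the time, the measured TCP pose, the force, the opening and the grip force at its end, in the units of the state.
- read_state(): the state, without advancing time (a new reading comes with each control period).
- viewer.read_camera(name): name is "scene" or "top"; returns (picture, depth): 420x560x3 uint8, blue, green, red; 420x560 float32, m along the optical axis (not along the pixel's ray), 0 where there is no reading.
- viewer.camera_params(name): a dict with "fx", "fy", "cx", "cy" (pixels), "R" (3x3) and "t" (3): a world point X has camera coordinates R X + t. Camera axes: x right, y down, z forward; pixel columns grow to the right and rows downward; lengths in m; the calibration is good to about 2 mm. A picture is of the moment at which its call begins. camera_params takes no time and is no camera call.
- bot.finish_job(): hands the job in; it is judged then, once.
The state is a dict: "time": time; "q": joint angles; "joint_vel": joint speeds; "joint_torque": joint torques, N m; "tool_pos": TCP position; "tcp_rot": TCP orientation; "wrist_force": force on the tool from outside, world axes, zero at the start; "torque": the same for the moment, N m; "width": opening from 0.0 (shut) to 1.0 (fully open); "grip_force": force on a finger pad.
Only numpy, scipy, OpenCV 4.12 (cv2) and the standard library are available. Lean on these libraries where they do the work, as an engineer would, in place of code of your own. Each camera call takes 0.05 s, during which the arm holds its last target. There are 200 camera calls.

### The job

Take the black label holder with the red-barred label out of its wooden stand and push its tongue down behind the lip of the metal rail on the front of the desk riser, in the middle of the empty place, over the yellow spring strip, label facing the front. Press it fully home against the spring, until its shoulders sit on the rail, and finish while still gripping or pressing it there, since the spring lifts it if you let go. Leave the other loose things on the desk and riser where they are.

Things in the scene. Friction and masses are not known exactly. Their poses are not given: they have to be found in the camera images.
- holder: Loose black label holder, 28-56 g: block 14 mm thick (x), 56 wide (y), 40 tall; under its middle a tongue 4 thick, 50 wide, 16 long (last 2 mm thinner). Origin: middle of the tongue's lower edge, z up; shoulders (block underside) at 16, top at 56 mm. Paper label with red bar on its -x face. Starts upright in the stand, shoulders on its top. Grip the block across its thickness, near the top.
- label_front (a point): Middle of the label on the front (-x) face of the loose holder, 7 mm in front of the holder's mid plane and 36 mm above its origin.
- stand: Light wooden block, 44 mm (x) x 90 mm (y) x 26 mm high, fixed on the desk, with a groove 7 mm wide and 18 mm deep along y in its top. Origin: centre of its underside; z up.
- riser: Wooden desk riser 300 mm wide (y), fixed, aluminium U rail along its front edge. Origin: on the desk below the middle of the rail's slot; x to the back, y along the rail. Rail rim 72 mm above the desk; front lip and back wall 5 mm thick, slot between them 7 mm wide, inner top edges chamfered to a 12 mm mouth. The board behind the rail is 132 mm deep, its top 2 mm below the rim.
- bay: The empty one of three places on the rail, 88 mm apart. Origin: centre of the slot at the height of the rim; x points to the back of the riser (away from the label side), y along the rail, z up. A yellow spring strip, 56 mm long (y), 6 mm wide, lies in the slot below it, its top 9 mm below the rim.
- strip (a joint): How far the yellow spring strip is pressed down, in m: 0 when free; it pushes back with about 5 N at 0 and 10 N at 0.007, where the holder's shoulders meet the rail's rim and stop solidly (holder fully home).
- fitted_blue: A grey label holder of the same shape with a blue-barred label, already fitted (fixed) in another place of the rail; same origin and axes as the loose one, shoulders on the rim.
- fitted_green: The same with a green-barred label, fixed in the third place.
- eraser: Blue and white eraser 19x42x12 mm lying on the desk, loose; leave alone.
- note_pad: White note pad 61x91x9 mm lying on the desk, loose; leave alone.
- glue_tube: Red glue tube 40x136x27 mm lying on the desk, loose; leave alone.
- card_box: White flat card box 40x58x12 mm lying on the riser's board, loose; leave alone.
Mind the look-alikes: they are no part of the job. There is more than one size of the stand; the one meant has the size given above.

How it is judged:
On the way:
1. the holder is lifted out of the stand (z of holder in the frame of stand above 0.035 m), for 0.1 s.
At the end, for the whole second after the job is handed in: Tongue behind the lip in the empty place (12 mm along the rail, 4 mm across), upright within 0.12 rad, label to the front, shoulders within 1.5 mm of the rim, strip pressed over 5.5 mm, at rest, fingers still gripping or pressing the holder (over 2 N) (value of joint strip above 0.0055 m and z of holder in the frame of bay below -0.0145 m and x of holder in the frame of bay between -0.004 and 0.004 m and y of holder in the frame of bay between -0.012 and 0.012 m and x of label_front in the frame of bay below -0.002 m and angle between holder's own z axis and vertical below 0.12 rad and contact force between the fingers and holder above 2 N and linear speed of holder below 0.01 m/s); the arm keeps its last pose, push and grip.
It fails at once if the eraser is moved more than 20 mm (distance of eraser from where it was at the start of the episode above 0.02 m).
It fails at once if the note pad is moved more than 20 mm (distance of note_pad from where it was at the start of the episode above 0.02 m).
It fails at once if the glue tube is moved more than 20 mm (distance of glue_tube from where it was at the start of the episode above 0.02 m).
It fails at once if the card box is moved more than 20 mm (distance of card_box from where it was at the start of the episode above 0.02 m).
It also fails if it takes over 42 s, if anything falls off the work surface, if the arm or the gripper's body presses on something with over 40 N, if the wrist force passes 120 N, or if a joint passes its speed limit or range.

## Working session

There is one attempt and no reset: what is moved stays moved. The work goes in short steps, Python scripts to look and compute and a tool call to move; the robot and the scene stay as the last step left them, time stands still between calls to the robot, and variables do not carry over. Pictures are saved under pics/ and viewed, at most 10 in all, crops included, and the job is handed in when it is done.

Besides the shell and the picture viewer there is one more tool, called after "Call:" in YAML: its name, and indented under it one key for each argument. jog_arm: Moves the arm, as the interface text tells. Its arguments: {"type":"object","properties":{"increments":{"type":"array","items":{"type":"array","items":{"type":"array","items":{"type":"number"}}}},"force":{"type":"number"}},"required":["increments"]}

```bash
mkdir -p pics
cat > h.py <<'E'
import numpy as np, cv2
from workcell import read_state, viewer, bot
def grab(n):
    im,d=viewer.read_camera(n); p=viewer.camera_params(n); return im,d,p
def world(u,v,z,p):  # depth z along axis
    c=np.array([(u-p['cx'])/p['fx']*z,(v-p['cy'])/p['fy']*z,z]); R=np.array(p['R']); return R.T@(c-np.array(p['t']))
def cloud(d,p):
    v,u=np.mgrid[:d.shape[0],:d.shape[1]]
    c=np.stack([(u-p['cx'])/p['fx']*d,(v-p['cy'])/p['fy']*d,d],-1); return (c-np.array(p['t']))@np.array(p['R'])
def plane(u,v,h,p):
    R=np.array(p['R']);o=-R.T@np.array(p['t']);r=R.T@np.array([(u-p['cx'])/p['fx'],(v-p['cy'])/p['fy'],1]); return o+r*(h-o[2])/r[2]
E
python3 - <<'E'
from h import *
for n in('scene','top'):
    im,d,p=grab(n); cv2.imwrite(f'pics/{n}0.png',im); np.savez(f'/tmp/{n}0.npz',im=im,d=d); print(n,p)
print(read_state())
E
```

```text
scene {'fx': 421.1350376446919, 'fy': 421.1350376446919, 'cx': 283.80490523209903, 'cy': 209.28278484495772, 'R': array([[-0.3930863 , -0.91935363,  0.01649423],
       [-0.59565087,  0.2409338 , -0.76625775],
       [ 0.70048783, -0.31103023, -0.64232157]]), 't': array([0.19933745, 0.37577285, 1.09700979])}
top {'fx': 522.8428147947254, 'fy': 522.8428147947254, 'cx': 281.187735861315, 'cy': 206.52301278554356, 'R': array([[ 0.02592187, -0.99964925,  0.00542568],
       [-0.98660507, -0.02645728, -0.16096721],
       [ 0.1610543 , -0.00118043, -0.98694484]]), 't': array([-0.05471857,  0.53176372,  1.35526221])}
{'time': 0.1, 'q': array([-1.36889523e+00,  2.64694662e-01,  1.60522515e+00,  1.99716037e-05,
        1.27368390e+00, -3.68970332e-02]), 'joint_vel': array([-0.00059022, -0.00077169, -0.00308988,  0.00059168, -0.00056203,
       -0.00057343]), 'joint_torque': array([ 1.35890637e-04, -5.16705287e+01, -3.68590271e+01, -6.14856390e-05,
        6.25978821e-03,  1.99204288e-05]), 'tool_pos': array([ 0.15956583, -0.65535286,  0.30268165]), 'tcp_rot': array([-3.11723533e+00, -3.73964539e-01,  2.30293468e-04]), 'wrist_force': array([ 0.18013695, -0.51969954,  0.19168629]), 'torque': array([-0.02505772,  0.00270493, -0.01670384]), 'grip_force': 0.0, 'width': 0.998480285204814}
```

View pics/scene0.png

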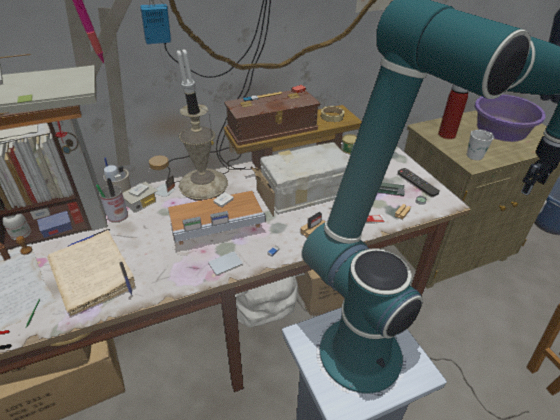

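View pics/top0.png

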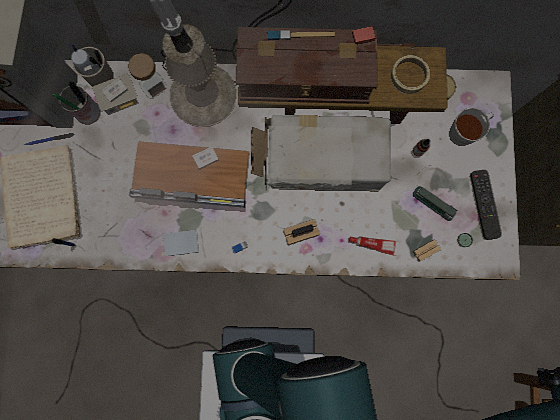

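The black holder in its wooden stand is at scene (313,222) and top (301,232). The riser is at top (190,175).

Candidates:
- **Stand:** (301,232) holds a holder. The one at top (426,250) is empty and a different size.
- **Holder:** the fitted grey ones on the rail are at scene (190,228) and (215,222). They are not the loose black one.

One close crop will check this choice.

Run:
```python
from h import *
S=np.load('/tmp/scene0.npz');T=np.load('/tmp/top0.npz')
r=lambda a,w,h:cv2.resize(a,(w,h),interpolation=cv2.INTER_CUBIC)
a=r(S['im'][185:255,160:290],520,280);b=r(S['im'][195:245,290:340],280,280)
c=r(T['im'][180:215,125:255],520,140*1);e=r(T['im'][215:250,275:325],280,196)
o=np.zeros((500,800,3),np.uint8);o[:280,:520]=a;o[:280,520:]=b;o[290:430,:520]=c;o[290:486,520:]=e
cv2.imwrite('pics/crop.png',np.clip(o*1.5,0,255).astype(np.uint8))
p=viewer.camera_params('top');P=cloud(T['d'],p)
for v in range(222,246,2): print(v,[ '%.3f,%.3f,%.3f'%tuple(P[v,u]) for u in (292,302,312)])
print('rail')
for v in range(186,210,2): print(v,[ '%.3f,%.3f,%.3f'%tuple(P[v,u]) for u in (145,175,190,205,230)])
```

```text
222 ['0.498,-0.072,0.001', '0.499,-0.099,-0.000', '0.496,-0.125,0.023']
224 ['0.493,-0.072,-0.003', '0.489,-0.098,0.028', '0.486,-0.123,0.061']
226 ['0.484,-0.071,0.021', '0.484,-0.098,0.030', '0.480,-0.123,0.062']
228 ['0.479,-0.071,0.022', '0.474,-0.096,0.066', '0.475,-0.123,0.065']
230 ['0.468,-0.071,0.063', '0.469,-0.097,0.062', '0.472,-0.124,0.045']
232 ['0.465,-0.071,0.047', '0.463,-0.097,0.066', '0.469,-0.125,0.027']
234 ['0.464,-0.072,0.004', '0.463,-0.099,0.022', '0.463,-0.125,0.027']
236 ['0.457,-0.072,0.023', '0.457,-0.099,0.026', '0.458,-0.126,0.024']
238 ['0.451,-0.072,0.024', '0.452,-0.099,0.028', '0.455,-0.127,0.002']
240 ['0.446,-0.072,0.023', '0.448,-0.100,0.006', '0.450,-0.127,0.002']
242 ['0.440,-0.072,0.026', '0.443,-0.100,0.002', '0.444,-0.127,0.000']
244 ['0.437,-0.073,0.001', '0.438,-0.100,-0.003', '0.439,-0.127,0.000']
rail
186 ['0.574,0.319,0.071', '0.576,0.241,0.070', '0.578,0.202,0.065', '0.578,0.161,0.071', '0.580,0.096,0.070']
188 ['0.560,0.308,0.112', '0.571,0.240,0.070', '0.573,0.202,0.065', '0.572,0.161,0.076', '0.574,0.095,0.071']
190 ['0.555,0.308,0.
[... 389 characters left out ...]
0,0.071', '0.553,0.095,0.068']
198 ['0.547,0.325,0.042', '0.544,0.239,0.067', '0.539,0.193,0.105', '0.548,0.162,0.059', '0.548,0.094,0.071']
200 ['0.548,0.335,0.002', '0.540,0.241,0.058', '0.539,0.198,0.075', '0.540,0.159,0.073', '0.544,0.095,0.062']
202 ['0.543,0.335,-0.000', '0.546,0.253,-0.005', '0.539,0.204,0.043', '0.536,0.160,0.068', '0.538,0.094,0.067']
204 ['0.538,0.336,-0.004', '0.540,0.252,-0.002', '0.541,0.212,-0.006', '0.542,0.170,-0.003', '0.532,0.094,0.069']
206 ['0.531,0.334,0.002', '0.535,0.253,-0.006', '0.535,0.211,-0.003', '0.536,0.169,0.001', '0.538,0.100,-0.001']
208 ['0.526,0.334,0.000', '0.529,0.252,-0.003', '0.529,0.210,0.004', '0.530,0.169,0.002', '0.532,0.100,0.003']
```

View pics/crop.png

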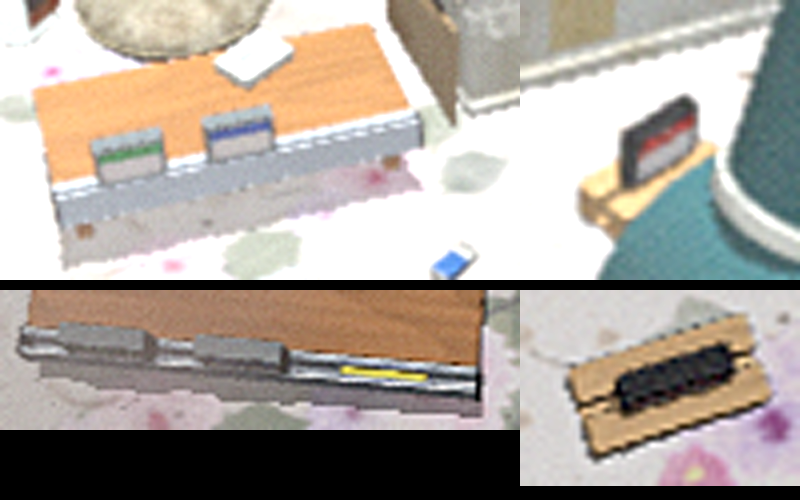

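The crop confirms it: black holder with a red bar and its label facing the robot, sitting in the wooden stand. The yellow strip is in the right-hand place, near top (221,202). Next I'll measure both.

Run:
```python
from h import *
T=np.load('/tmp/top0.npz');im=T['im'];p=viewer.camera_params('top')
hsv=cv2.cvtColor(im,cv2.COLOR_BGR2HSV)
def box(mask,roi,h,name):
    m=np.zeros_like(mask);x0,y0,x1,y1=roi;m[y0:y1,x0:x1]=mask[y0:y1,x0:x1]
    n,l,s,c=cv2.connectedComponentsWithStats(m.astype(np.uint8));k=1+np.argmax(s[1:,4])
    v,u=np.nonzero(l==k);X=np.array([plane(a,b,h,p)[:2] for a,b in zip(u,v)]).astype(np.float32)
    c=X.mean(0);ev,e=np.linalg.eigh(np.cov(X.T));a=e[:,1]; a=a*np.sign(a[1])
    print(name,len(u),'mean',c.round(4),'yaw of y-axis',np.degrees(np.arctan2(-a[0],a[1])).round(2),'ext',(np.sqrt(12*ev)*1000).round(1),'rect',cv2.minAreaRect(X))
    return X
V=hsv[...,2];H=hsv[...,0];Sa=hsv[...,1]
print(hsv[232,302],hsv[226,295],hsv[202,221],hsv[245,270])
box(V<60,(285,218,322,246),.066,'holder')
box((((H<25)&(Sa>70))|(V<60)),(275,215,325,250),.026,'stand')
box((H>20)&(H<35)&(Sa>110),(200,190,250,210),.063,'strip')
P=cloud(T['d'],p);Z=P[...,2]
for n,roi,lo in(('green',(130,185,166,205),.1),('blue',(165,185,200,205),.1),('holderZ',(285,218,322,246),.055)):
    box(Z>lo,roi,.112 if lo==.1 else .066,n)
# rail front edge
us=np.arange(206,244);F=[]
for u in us:
    col=Z[194:212,u]; v=194+np.nonzero(col>.035)[0].max()+.5; F.append(plane(u,v,.072,p)[:2])
F=np.array(F);k=np.polyfit(F[:,1],F[:,0],1);print('front lip edge: x=%.4f+%.4f*(y-.135)'%(np.polyval(k,.135),k[0]),'yaw',-np.degrees(np.arctan(k[0])))
for n in('eraser',):pass
Q=P[(Z>.004)&(P[...,0]<.53)&(P[...,0]>.36)&(P[...,1]<.3)&(P[...,1]>-.4)]
# riser right end at board
R=P[(Z>.06)&(Z<.08)&(P[...,0]>.57)&(P[...,0]<.66)&(P[...,1]>0)&(P[...,1]<.4)];print('board y',np.percentile(R[:,1],[.2,99.8]))
```

```text
[ 94 119  15] [ 16 100 132] [114  45 119] [165   4 143]
holder 160 mean [ 0.4672 -0.096 ] yaw of y-axis 19.45 ext [17.7 62.7] rect ((0.4659174382686615, -0.0919017642736435), (0.018823914229869843, 0.08199888467788696), 18.253149032592773)
stand 554 mean [ 0.4683 -0.0956] yaw of y-axis 19.7 ext [45.  89.3] rect ((0.46855759620666504, -0.09611643105745316), (0.04514956474304199, 0.08971791714429855), 19.95213508605957)
strip 41 mean [0.5422 0.1209] yaw of y-axis -3.93 ext [ 5.1 57.9] rect ((0.5420982241630554, 0.12002521753311157), (0.055761441588401794, 0.004844368435442448), 86.27147674560547)
green 141 mean [0.5515 0.2943] yaw of y-axis -3.5 ext [16.5 56.8] rect ((0.5513989329338074, 0.29435035586357117), (0.056436799466609955, 0.01632525585591793), 86.70307159423828)
blue 139 mean [0.546  0.2064] yaw of y-axis -4.72 ext [16.1 56.8] rect ((0.5459522604942322, 0.20575851202011108), (0.057048529386520386, 0.01591312885284424), 86.27300262451172)
holderZ 128 mean [ 0.47   -0.0981] yaw of y-axis 19.37 ext [15.6 56.7] rect ((0.47016656398773193, -0.09833025187253952), (0.014923056587576866, 0.055608972907066345), 19.996976852416992)
front lip edge: x=0.5295+0.0632*(y-.135) yaw -3.619093498034937
board y [0.05103214 0.35237646]
```

```bash
cat > plan.py <<'E'
import sys; from h import *; from scipy.spatial.transform import Rotation as Ro
def plan(tgt,yaw,n,g,start=None):
    s=read_state();p=s['tool_pos'];R=Ro.from_rotvec(s['tcp_rot'])
    c,si=np.cos(np.radians(yaw)),np.sin(np.radians(yaw))
    Rt=Ro.from_matrix(np.array([[-si,c,0],[c,si,0],[0,0,-1]]).T)
    w=(R.inv()*Rt).as_rotvec();out=[]
    d=(np.array(tgt)-p)/n
    for i in range(n):
        Ri=R*Ro.from_rotvec(w*i/n); t=Ri.inv().apply(d)/.03
        out.append([round(float(x),2) for x in np.r_[t,np.degrees(w)/6/n,g]])
    a=np.array(out);print('t',s['time'],'p',p.round(4),'max',abs(a[:,:6]).max(),'wf',s['wrist_force'].round(1),'w',round(s['width'],3),'gf',round(s['grip_force'],1))
    for i in range(0,n,5): print(out[i:i+5])
a=[float(x) for x in sys.argv[1:]];plan(a[:3],a[3],int(a[4]),a[5])
E
python3 plan.py .4695 -.098 .21 19.7 25 1
```

```text
t 0.1 p [ 0.1596 -0.6554  0.3027] max 0.85 wf [ 0.2 -0.5  0.2] w 0.998 gf 0.0
[[0.58, -0.62, 0.12, -0.0, -0.0, -0.64, 1.0], [0.62, -0.58, 0.12, -0.0, -0.0, -0.64, 1.0], [0.66, -0.54, 0.12, -0.0, -0.0, -0.64, 1.0], [0.69, -0.5, 0.12, -0.0, -0.0, -0.64, 1.0], [0.72, -0.45, 0.12, -0.0, -0.0, -0.64, 1.0]]
[[0.75, -0.4, 0.12, -0.0, -0.0, -0.64, 1.0], [0.78, -0.35, 0.12, -0.0, -0.0, -0.64, 1.0], [0.8, -0.3, 0.12, -0.0, -0.0, -0.64, 1.0], [0.82, -0.24, 0.12, -0.0, -0.0, -0.64, 1.0], [0.83, -0.19, 0.12, -0.0, -0.0, -0.64, 1.0]]
[[0.84, -0.13, 0.12, -0.0, -0.0, -0.64, 1.0], [0.85, -0.07, 0.12, -0.0, -0.0, -0.64, 1.0], [0.85, -0.02, 0.12, -0.0, -0.0, -0.64, 1.0], [0.85, 0.04, 0.12, -0.0, -0.0, -0.64, 1.0], [0.84, 0.1, 0.12, -0.0, -0.0, -0.64, 1.0]]
[[0.84, 0.15, 0.12, -0.0, -0.0, -0.64, 1.0], [0.82, 0.21, 0.12, -0.0, -0.0, -0.64, 1.0], [0.81, 0.26, 0.12, -0.0, -0.0, -0.64, 1.0], [0.79, 0.32, 0.12, -0.0, -0.0, -0.64, 1.0], [0.77, 0.37, 0.12, -0.0, -0.0, -0.64, 1.0]]
[[0.74, 0.42, 0.12, -0.0, -0.0, -0.64, 1.0], [0.71, 0.47, 0.12, -0.0, -0.0, -0.64, 1.0], [0.68, 0.51, 0.12, -0.0, -0.0, -0.64, 1.0], [0.64, 0.56, 0.12, -0.0, -0.0, -0.64, 1.0], [0.6, 0.6, 0.12, -0.0, -0.0, -0.64, 1.0]]
```

Call:
jog_arm:
  increments:
    - [[0.58, -0.62, 0.12, 0, 0, -0.64, 1], [0.62, -0.58, 0.12, 0, 0, -0.64, 1], [0.66, -0.54, 0.12, 0, 0, -0.64, 1], [0.69, -0.5, 0.12, 0, 0, -0.64, 1], [0.72, -0.45, 0.12, 0, 0, -0.64, 1]]
  force: 60

```text
time: 0.52
tool_pos: [0.2221, -0.5431, 0.285]
tcp_rot: [-3.011, -0.893, -0.0]
wrist_force: [1.2, -0.2, 0.7]
width: 0.999
grip_force: 0.0
```

Call:
jog_arm:
  increments:
    - [[0.75, -0.4, 0.12, 0, 0, -0.64, 1], [0.78, -0.35, 0.12, 0, 0, -0.64, 1], [0.8, -0.3, 0.12, 0, 0, -0.64, 1], [0.82, -0.24, 0.12, 0, 0, -0.64, 1], [0.83, -0.19, 0.12, 0, 0, -0.64, 1]]

```text
time: 0.93
tool_pos: [0.2842, -0.4312, 0.2672]
tcp_rot: [-2.82, -1.383, -0.0]
wrist_force: [-0.7, 0.3, -1.2]
width: 1.0
grip_force: 0.0
```

Call:
jog_arm:
  increments:
    - [[0.84, -0.13, 0.12, 0, 0, -0.64, 1], [0.85, -0.07, 0.12, 0, 0, -0.64, 1], [0.85, -0.02, 0.12, 0, 0, -0.64, 1], [0.85, 0.04, 0.12, 0, 0, -0.64, 1], [0.84, 0.1, 0.12, 0, 0, -0.64, 1]]

```text
time: 1.35
tool_pos: [0.3463, -0.3199, 0.2493]
tcp_rot: [-2.55, -1.834, 0.0]
wrist_force: [0.5, -1.0, -0.5]
width: 1.002
grip_force: 0.0
```

Call:
jog_arm:
  increments:
    - [[0.84, 0.15, 0.12, 0, 0, -0.64, 1], [0.82, 0.21, 0.12, 0, 0, -0.64, 1], [0.81, 0.26, 0.12, 0, 0, -0.64, 1], [0.79, 0.32, 0.12, 0, 0, -0.64, 1], [0.77, 0.37, 0.12, 0, 0, -0.64, 1]]

```text
time: 1.77
tool_pos: [0.4082, -0.2083, 0.2314]
tcp_rot: [-2.208, -2.234, 0.0]
wrist_force: [0.6, 0.1, 0.4]
width: 1.001
grip_force: 0.0
```

Call:
jog_arm:
  increments:
    - [[0.74, 0.42, 0.12, 0, 0, -0.64, 1], [0.71, 0.47, 0.12, 0, 0, -0.64, 1], [0.68, 0.51, 0.12, 0, 0, -0.64, 1], [0.64, 0.56, 0.12, 0, 0, -0.64, 1], [0.6, 0.6, 0.12, 0, 0, -0.64, 1]]

```text
time: 2.18
tool_pos: [0.4702, -0.0968, 0.2134]
tcp_rot: [-1.804, -2.571, 0.0]
wrist_force: [-0.1, -0.3, -0.2]
width: 0.995
grip_force: 0.0
```

```bash
python3 plan.py .4695 -.098 .109 19.7 5 1
python3 - <<'E'
from h import *
im,d,p=grab('scene');cv2.imwrite('pics/s1.png',cv2.resize(im[150:260,250:400],(750,550),interpolation=cv2.INTER_CUBIC))
E
```

```text
t 2.1833 p [ 0.4702 -0.0968  0.2134] max 0.7 wf [-0.1 -0.3 -0.2] w 0.995 gf 0.0
[[-0.01, -0.01, 0.7, -0.0, -0.0, 0.01, 1.0], [-0.01, -0.01, 0.7, -0.0, -0.0, 0.01, 1.0], [-0.01, -0.01, 0.7, -0.0, -0.0, 0.01, 1.0], [-0.01, -0.01, 0.7, -0.0, -0.0, 0.01, 1.0], [-0.01, -0.01, 0.7, -0.0, -0.0, 0.01, 1.0]]
```

View pics/s1.png

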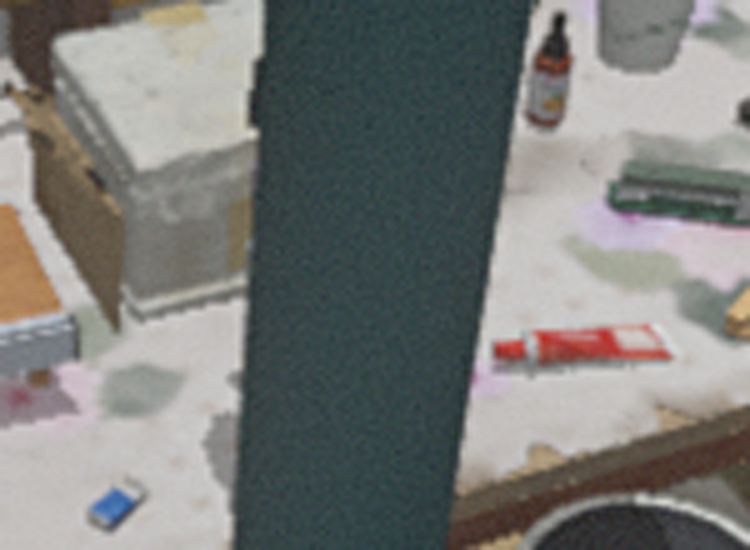

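The arm hides the stand in this view, and the eraser at about (115,505) in the crop is untouched. I'll go down at the measured place; finger contact will show any offset.

Call:
jog_arm:
  increments:
    - [[-0.01, -0.01, 0.7, 0, 0, 0, 1], [-0.01, -0.01, 0.7, 0, 0, 0, 1], [-0.01, -0.01, 0.7, 0, 0, 0, 1], [-0.01, -0.01, 0.7, 0, 0, 0, 1], [0, 0, 0.55, 0, 0, 0, 1]]

```text
time: 2.65
tool_pos: [0.4682, -0.0995, 0.1115]
tcp_rot: [-1.808, -2.567, 0.001]
wrist_force: [0.5, 0.2, -0.4]
width: 1.002
grip_force: 0.0
```

Call:
jog_arm:
  increments:
    - [[0, 0, 0, 0, 0, 0, 0.6], [0, 0, 0, 0, 0, 0, 0.3], [0, 0, 0, 0, 0, 0, 0.1], [0, 0, 0, 0, 0, 0, 0], [0, 0, 0, 0, 0, 0, -0.2]]
  force: 40

```text
time: 3.07
tool_pos: [0.4704, -0.1, 0.1148]
tcp_rot: [1.808, 2.566, 0.001]
wrist_force: [-0.4, -0.3, 0.4]
width: 0.405
grip_force: 0.0
```

Run:
```python
from h import *
s=read_state();print(s['tool_pos'],s['wrist_force'],s['width'],s['grip_force'])
im,d,p=grab('top');cv2.imwrite('pics/t2.png',cv2.resize(im[180:270,230:370],(784,504),interpolation=cv2.INTER_CUBIC))
```

```text
[ 0.47038185 -0.10000978  0.1148144 ] [-0.39398971 -0.29756084  0.43287934] 0.4047060312934229 0.0
```

View pics/t2.png

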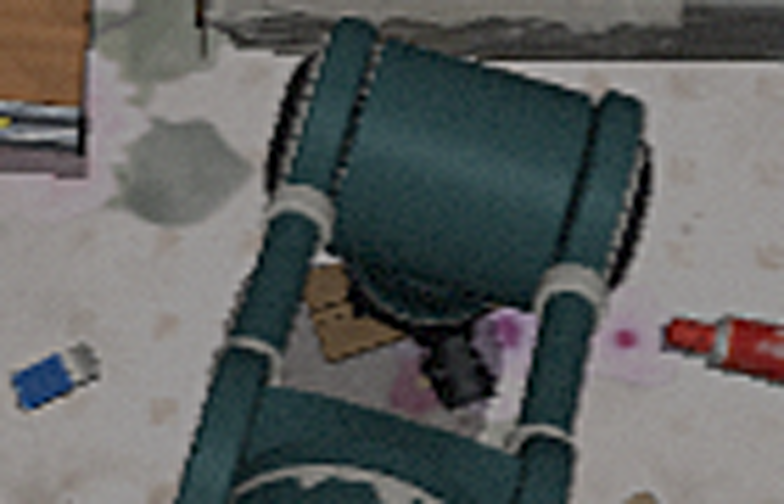

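The stand's left corner is visible at about (340,310), and the front finger at (460,370) is clear in front of the stand. I'll lower slightly and close.

Call:
jog_arm:
  increments:
    - [[0, 0, 0.17, 0, 0, 0, -0.4], [0, 0, 0, 0, 0, 0, -0.6], [0, 0, 0, 0, 0, 0, -0.8], [0, 0, 0, 0, 0, 0, -1], [0, 0, 0, 0, 0, 0, -1]]

```text
time: 3.53
tool_pos: [0.47, -0.0996, 0.1085]
tcp_rot: [1.809, 2.567, 0.001]
wrist_force: [2.8, 1.3, -1.8]
width: 0.156
grip_force: 43.4
```

Call:
jog_arm:
  increments:
    - [[0, 0, 0, 0, 0, 0, -1], [0, 0, 0, 0, 0, 0, -1], [0, 0, 0, 0, 0, 0, -1], [0, 0, 0, 0, 0, 0, -1], [0, 0, 0, 0, 0, 0, -1]]

```text
time: 3.95
tool_pos: [0.4699, -0.0996, 0.1085]
tcp_rot: [1.809, 2.567, 0.001]
wrist_force: [4.4, 2.6, -1.2]
width: 0.158
grip_force: 43.4
```

Call:
jog_arm:
  increments:
    - [[0, 0, -0.5, 0, 0, 0, -1], [0, 0, -0.9, 0, 0, 0, -1], [0, 0, -0.9, 0, 0, 0, -1], [0, 0, -0.9, 0, 0, 0, -1], [0, 0, -0.9, 0, 0, 0, -1]]
  force: 70

```text
time: 4.37
tool_pos: [0.4675, -0.0997, 0.2316]
tcp_rot: [-1.806, -2.566, 0.004]
wrist_force: [0.6, -0.1, -1.4]
width: 0.152
grip_force: 72.2
```

```bash
python3 plan.py .5415 .120 .21 -3.65 15 -1
```

```text
t 4.3667 p [ 0.4675 -0.0997  0.2316] max 0.49 wf [ 0.6 -0.1 -1.4] w 0.152 gf 72.2
[[0.4, 0.32, 0.05, -0.0, -0.0, 0.26, -1.0], [0.41, 0.31, 0.05, -0.0, -0.0, 0.26, -1.0], [0.42, 0.3, 0.05, -0.0, -0.0, 0.26, -1.0], [0.43, 0.29, 0.05, -0.0, -0.0, 0.26, -1.0], [0.44, 0.27, 0.05, -0.0, -0.0, 0.26, -1.0]]
[[0.44, 0.26, 0.05, -0.0, -0.0, 0.26, -1.0], [0.45, 0.25, 0.05, -0.0, -0.0, 0.26, -1.0], [0.46, 0.24, 0.05, -0.0, -0.0, 0.26, -1.0], [0.46, 0.22, 0.05, -0.0, -0.0, 0.26, -1.0], [0.47, 0.21, 0.05, -0.0, -0.0, 0.26, -1.0]]
[[0.48, 0.2, 0.05, -0.0, -0.0, 0.26, -1.0], [0.48, 0.19, 0.05, -0.0, -0.0, 0.26, -1.0], [0.49, 0.17, 0.05, -0.0, -0.0, 0.26, -1.0], [0.49, 0.16, 0.05, -0.0, -0.0, 0.26, -1.0], [0.49, 0.15, 0.05, -0.0, -0.0, 0.26, -1.0]]
```

Call:
jog_arm:
  increments:
    - [[0.4, 0.32, 0.05, 0, 0, 0.26, -1], [0.41, 0.31, 0.05, 0, 0, 0.26, -1], [0.42, 0.3, 0.05, 0, 0, 0.26, -1], [0.43, 0.29, 0.05, 0, 0, 0.26, -1], [0.44, 0.27, 0.05, 0, 0, 0.26, -1]]

```text
time: 4.78
tool_pos: [0.4929, -0.0263, 0.223]
tcp_rot: [-1.98, -2.437, 0.005]
wrist_force: [-0.4, 0.3, -0.2]
width: 0.15
grip_force: 72.2
```

Call:
jog_arm:
  increments:
    - [[0.44, 0.26, 0.05, 0, 0, 0.26, -1], [0.45, 0.25, 0.05, 0, 0, 0.26, -1], [0.46, 0.24, 0.05, 0, 0, 0.26, -1], [0.46, 0.22, 0.05, 0, 0, 0.26, -1], [0.47, 0.21, 0.05, 0, 0, 0.26, -1]]

```text
time: 5.2
tool_pos: [0.5175, 0.0467, 0.2153]
tcp_rot: [-2.141, -2.297, 0.006]
wrist_force: [0.4, -0.3, 0.2]
width: 0.153
grip_force: 72.1
```

Call:
jog_arm:
  increments:
    - [[0.48, 0.2, 0.05, 0, 0, 0.26, -1], [0.48, 0.19, 0.05, 0, 0, 0.26, -1], [0.49, 0.17, 0.05, 0, 0, 0.26, -1], [0.49, 0.16, 0.05, 0, 0, 0.26, -1], [0.49, 0.15, 0.05, 0, 0, 0.26, -1]]

```text
time: 5.62
tool_pos: [0.5424, 0.1199, 0.2078]
tcp_rot: [-2.292, -2.146, 0.007]
wrist_force: [0.2, -0.3, 0.2]
width: 0.148
grip_force: 72.1
```

Call:
jog_arm:
  increments:
    - [[0, 0, 0, 0, 0, 0, -1], [0, 0, 0, 0, 0, 0, -1], [0, 0, 0, 0, 0, 0, -1], [0, 0, 0, 0, 0, 0, -1], [0, 0, 0, 0, 0, 0, -1]]

```text
time: 6.03
tool_pos: [0.5433, 0.1191, 0.2087]
tcp_rot: [-2.293, -2.148, 0.001]
wrist_force: [0.0, -0.3, -1.0]
width: 0.155
grip_force: 72.1
```

```bash
python3 plan.py .5415 .120 .175 -3.65 5 -1
python3 - <<'E'
from h import *
im,d,p=grab('scene');cv2.imwrite('pics/s3.png',cv2.resize(im[170:260,160:290],(780,540),interpolation=cv2.INTER_CUBIC))
np.savez('/tmp/s3.npz',im=im,d=d)
E
```

```text
t 6.0333 p [0.5433 0.1191 0.2087] max 0.22 wf [ 0.  -0.3 -1. ] w 0.155 gf 72.1
[[0.01, -0.01, 0.22, -0.0, 0.0, -0.0, -1.0], [0.01, -0.01, 0.22, -0.0, 0.0, -0.0, -1.0], [0.01, -0.01, 0.22, -0.0, 0.0, -0.0, -1.0], [0.01, -0.01, 0.22, -0.0, 0.0, -0.0, -1.0], [0.01, -0.01, 0.22, -0.0, 0.0, -0.0, -1.0]]
```

View pics/s3.png

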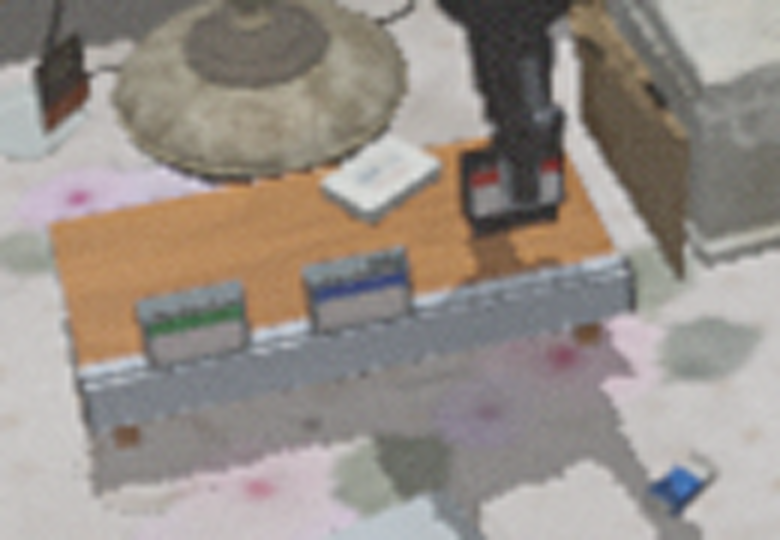

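The loose holder hangs above the empty place, label to the front. It is at crop (513,190), against the fitted blue at (358,290) and green at (197,328). I'll check its across-rail offset from the front-face depths.

Run:
```python
from h import *
S=np.load('/tmp/s3.npz');p=viewer.camera_params('scene');P=cloud(S['d'],p)
a=np.radians(-3.65);ex=np.array([np.cos(a),np.sin(a),0]);ey=np.array([-np.sin(a),np.cos(a),0])
o=np.array([.5415,.120,0])
for n,(x0,y0,x1,y1) in dict(green=(150,310,240,352),blue=(318,278,404,318),looseL=(474,172,498,212),looseR=(540,165,557,200)).items():
    r=lambda x:int(round(x/6))
    Q=P[170+r(y0):170+r(y1),160+r(x0):160+r(x1)].reshape(-1,3)-o
    X=Q@ex;Y=Q@ey
    print(n,len(X),'x med',np.median(X).round(4),'sd',X.std().round(4),'y',Y.min().round(4),Y.max().round(4),'z',Q[:,2].min().round(3),Q[:,2].max().round(3))
hs=cv2.cvtColor(S['im'],cv2.COLOR_BGR2HSV);
def m(mask,x0,y0,x1,y1,n):
    v,u=np.nonzero(mask[y0:y1,x0:x1]);Q=P[v+y0,u+x0]-o
    print(n,len(u),(Q@ex).mean().round(4),(Q@ey).mean().round(4),np.percentile(Q@ey,[2,98]).round(4),Q[:,2].mean().round(4))
H,Sa=hs[...,0],hs[...,1]
m((abs(H.astype(int)-115)<18)&(Sa>90),205,210,235,226,'bluebar')
m((abs(H.astype(int)-62)<20)&(Sa>70),180,215,205,232,'greenbar')
m(((H<8)|(H>170))&(Sa>90),235,190,258,210,'redbar')
```

```text
green 105 x med -0.0057 sd 0.002 y 0.1561 0.2017 z 0.077 0.113
blue 98 x med -0.0056 sd 0.0019 y 0.0693 0.1126 z 0.074 0.113
looseL 24 x med -0.0048 sd 0.0018 y 0.013 0.0241 z 0.136 0.162
looseR 15 x med -0.0038 sd 0.0023 y -0.0203 -0.0116 z 0.136 0.159
bluebar 18 -0.0056 0.0919 [0.0707 0.1113] 0.1021
greenbar 20 -0.0054 0.1769 [0.1559 0.1985] 0.1025
redbar 17 -0.0068 0.0016 [-0.0227  0.0255] 0.1594
```

Call:
jog_arm:
  increments:
    - [[0.03, -0.04, 0.25, 0, 0, 0, -1], [0, 0, 0.25, 0, 0, 0, -1], [0, 0, 0.25, 0, 0, 0, -1], [0, 0, 0.25, 0, 0, 0, -1], [0, 0, 0, 0, 0, 0, -1]]

```text
time: 6.5
tool_pos: [0.541, 0.1206, 0.1761]
tcp_rot: [-2.291, -2.147, 0.006]
wrist_force: [-0.3, -0.4, -0.8]
width: 0.152
grip_force: 72.1
```

Call:
jog_arm:
  increments:
    - [[0, 0, 0.1, 0, 0, 0, -1], [0, 0, 0.1, 0, 0, 0, -1], [0, 0, 0.1, 0, 0, 0, -1], [0, 0, 0, 0, 0, 0, -1], [0, 0, 0, 0, 0, 0, -1]]

```text
time: 6.92
tool_pos: [0.5426, 0.121, 0.1697]
tcp_rot: [-2.292, -2.148, 0.0]
wrist_force: [-0.1, -0.1, -0.5]
width: 0.149
grip_force: 72.1
```

Call:
jog_arm:
  increments:
    - [[0, 0, 0.08, 0, 0, 0, -1], [0, 0, 0.08, 0, 0, 0, -1], [0, 0, 0, 0, 0, 0, -1], [0, 0, 0, 0, 0, 0, -1], [0, 0, 0, 0, 0, 0, -1]]

```text
time: 7.33
tool_pos: [0.5426, 0.1209, 0.165]
tcp_rot: [2.292, 2.148, 0.0]
wrist_force: [0.3, -0.0, -0.6]
width: 0.154
grip_force: 72.2
```

Call:
jog_arm:
  increments:
    - [[0, 0, 0.05, 0, 0, 0, -1], [0, 0, 0.05, 0, 0, 0, -1], [0, 0, 0, 0, 0, 0, -1], [0, 0, 0, 0, 0, 0, -1], [0, 0, 0, 0, 0, 0, -1]]

```text
time: 7.75
tool_pos: [0.5426, 0.1209, 0.1619]
tcp_rot: [-2.292, -2.148, 0.0]
wrist_force: [-0.3, 0.7, -0.5]
width: 0.154
grip_force: 72.2
```

Call:
jog_arm:
  increments:
    - [[0, 0, 0.05, 0, 0, 0, -1], [0, 0, 0.05, 0, 0, 0, -1], [0, 0, 0, 0, 0, 0, -1], [0, 0, 0, 0, 0, 0, -1], [0, 0, 0, 0, 0, 0, -1]]

```text
time: 8.17
tool_pos: [0.5429, 0.121, 0.1598]
tcp_rot: [2.292, 2.148, 0.001]
wrist_force: [-1.8, -0.6, 5.0]
width: 0.152
grip_force: 73.1
```

Call:
jog_arm:
  increments:
    - [[0, 0, 0.05, 0, 0, 0, -1], [0, 0, 0.05, 0, 0, 0, -1], [0, 0, 0, 0, 0, 0, -1], [0, 0, 0, 0, 0, 0, -1], [0, 0, 0, 0, 0, 0, -1]]

```text
time: 8.58
tool_pos: [0.5429, 0.121, 0.1571]
tcp_rot: [2.292, 2.148, 0.001]
wrist_force: [-3.0, -0.5, 7.3]
width: 0.154
grip_force: 73.2
```

Spring force is building as expected, so I'll keep pressing.

Call:
jog_arm:
  increments:
    - [[0, -0.02, 0.05, 0, 0, 0, -1], [0, 0, 0.05, 0, 0, 0, -1], [0, 0, 0, 0, 0, 0, -1], [0, 0, 0, 0, 0, 0, -1], [0, 0, 0, 0, 0, 0, -1]]

```text
time: 9.0
tool_pos: [0.5428, 0.121, 0.1546]
tcp_rot: [2.291, 2.147, 0.002]
wrist_force: [-3.0, -1.3, 8.6]
width: 0.151
grip_force: 73.5
```

Call:
jog_arm:
  increments:
    - [[0, 0, 0.05, 0, 0, 0, -1], [0, 0, 0.03, 0, 0, 0, -1], [0, 0, 0, 0, 0, 0, -1], [0, 0, 0, 0, 0, 0, -1], [0, 0, 0, 0, 0, 0, -1]]

```text
time: 9.42
tool_pos: [0.5429, 0.121, 0.154]
tcp_rot: [2.291, 2.148, 0.002]
wrist_force: [-7.2, -2.8, 19.5]
width: 0.152
grip_force: 75.4
```

A solid stop at z = 0.154 (predicted 0.1545) with 19.5 N, well above the spring's 10 N. One picture to verify.

Call:
jog_arm:
  increments:
    - [[0, 0, 0.02, 0, 0, 0, -1], [0, 0, 0, 0, 0, 0, -1], [0, 0, 0, 0, 0, 0, -1], [0, 0, 0, 0, 0, 0, -1], [0, 0, 0, 0, 0, 0, -1]]

```text
time: 9.83
tool_pos: [0.5429, 0.121, 0.154]
tcp_rot: [2.291, 2.148, 0.002]
wrist_force: [-8.3, -2.1, 23.0]
width: 0.155
grip_force: 75.9
```

Run:
```python
from h import *
im,d,p=grab('scene');cv2.imwrite('pics/s4.png',cv2.resize(im[170:260,160:290],(780,540),interpolation=cv2.INTER_CUBIC))
P=cloud(d,p);a=np.radians(-3.65);ey=np.array([-np.sin(a),np.cos(a),0]);o=np.array([.5415,.120,0])
hs=cv2.cvtColor(im,cv2.COLOR_BGR2HSV);H,Sa=hs[...,0].astype(int),hs[...,1]
for n,m in dict(blue=(abs(H-115)<18)&(Sa>90),green=(abs(H-62)<20)&(Sa>70),red=((H<8)|(H>170))&(Sa>90)).items():
    Q=P[m&(P[...,2]>.09)&(P[...,2]<.112)&(abs(P[...,0]-.54)<.04)]-o
    print(n,len(Q),'x',(Q[:,0]*np.cos(a)+Q[:,1]*np.sin(a)).mean().round(4),'y',np.percentile(Q@ey,[3,97]).round(4),'z',Q[:,2].mean().round(4))
s=read_state();print(s['time'],s['tool_pos'],s['wrist_force'],s['grip_force'])
```

```text
blue 19 x -0.0058 y [0.0692 0.1097] z 0.1031
green 19 x -0.0055 y [0.1561 0.2   ] z 0.1025
red 12 x -0.0056 y [-0.0196  0.0262] z 0.103
9.8833 [0.54288256 0.12100103 0.15396355] [-8.29914257 -2.53236253 22.62752404] 75.89358329772949
```

View pics/s4.png

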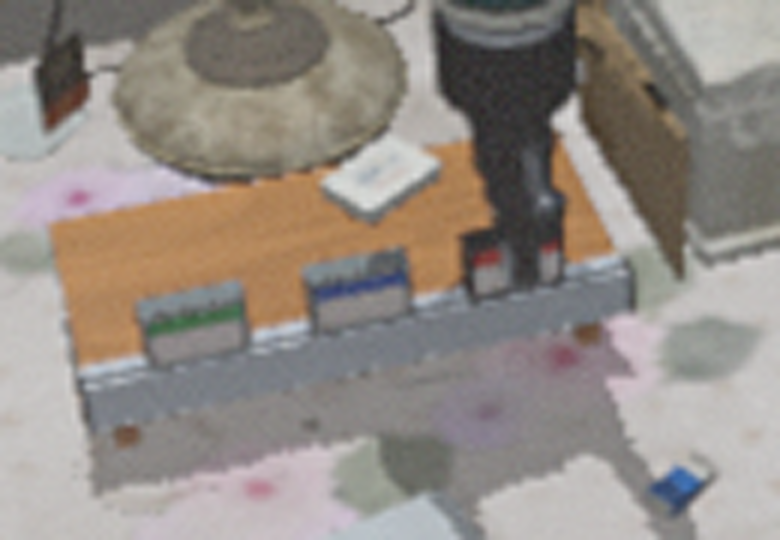

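The holder at crop (513,260) sits level with the fitted ones. Its bar reads x -5.6 mm and z 103 mm, the same as blue and green, and it is centred within about 2 mm along the rail.

```bash
python3 -c "
from workcell import bot
print(bot.finish_job())"
```

```text
the job is handed in; nothing more can be done
None
```

The red-barred holder is pressed fully home in the empty place, label to the front, level with the fitted holders and still gripped at about 76 N. I handed the job in after about 10 s of robot time, and no verdict came back.

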